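# Raise the scanner head one notch and load a carton

## Robot

A 7-joint arm with a two-finger parallel gripper is mounted at the origin on the work surface. World frame = base frame: x ahead of the robot, y to its left, z up, the work surface at z = 0. Lengths are in m, angles in rad, forces in N, time in s.
With the tool pointing down it reaches from about 0.35 to 0.9 m from the base axis. Payload 8.1 kg.
Tool frame: the origin (TCP) lies at the very end of the fingers, on their centre line; the grasp point (between the pads) lies 19 mm behind it; z points along the fingers, y is the line along which they close (so a half turn about z gives the same grasp; the last joint's range is limited). The gripper opens to 92 mm and grips with 3 to 60 N. Pads are 19 mm wide; open, the fingers measure 130 mm over their backs; the gripper's body (75 mm by 190 mm) begins 47 mm behind the grasp point.
Start: joints at [-0.103, 0.434, 0.025, 1.573, -0.012, 1.134, -0.075], TCP at [0.625, -0, 0.227] pointing down, gripper open.
Joint ranges: [-2.62, 2.62], [-0.44, 2.09], [-1.27, 1.32], [0.08, 2.57], [-1.32, 4.46], [0.12, 2], [-2.74, 2.74]. Speed limits (rad/s): [2.22, 2.22, 3.01, 3.01, 3.14, 3.14, 3.14].

## Interface

Orientations are given as a rotation vector (axis times angle).
In Python, from cell import arm gives the robot as it stands.
- The arm moves only by the shell command python3 -m pendant 'ROWS' [FORCE]. ROWS is a JSON object of lists of equal length, an entry for each row: "slide": the shift along the tool's x, y, z in units of 0.3 m (1.0 is 0.3 m), a list of three; "dr": the turn, a rotation vector about the tool's x, y, z in units of 0.12 rad (1.0 is 0.12 rad), a list of three; "claw": the opening, from 0 (shut) to 1 (fully open). In form: {"slide": [[tx, ty, tz], ...], "dr": [[ax, ay, az], ...], "claw": [claw, ...]}. A call has 1 to 10 rows; each row shifts and turns the commanded pose from where the row before left it, along the tool's axes as they then stand; what a row does not reach is not made up. A row lasts 1/10 s, in which the tool goes at most 50 mm and 8.59 degrees, less where a joint would pass 70% of its speed; a pose out of reach is approached as far as the arm can. A call with a number of a shift or a turn outside -1 to 1 is refused whole. A call with a gripper value outside its range is refused whole. The fingers move at their own pace and stop on an object; FORCE is the grip in N (left out, the last holds). Time passes only in rows, so rows that do not move let the fingers close. It gives the time, the measured TCP pose, the force, the opening and the grip force at its end, in the units of the state.
- arm.observe(): the state, without advancing time (a new reading comes with each control period).
- arm.get_image(name): name is "scene" or "side" or "wrist"; returns the picture (480x640x3 uint8, red, green, blue); there is no depth.
- arm.calibration(name): a dict with "K" (3x3 intrinsics, pixels), "xyz" and "orientation" of the camera in the world. Camera axes: x right, y up, looking along -z (the intrinsics and any distortion apply to the point x, -y, -z); pixel columns grow to the right and rows downward; lengths in m; the calibration is good to about 2 mm. A picture is of the moment at which its call begins: read the wrist's pose just before it. calibration takes no time and is no camera call; for the wrist camera it gives the pose at the moment of the call.
- arm.sign_off(): hands the job in; it is judged then, once.
The state is a dict: "clock": time; "joints": joint angles; "dq": joint speeds; "joint_efforts": joint torques, N m; "position": TCP position; "ee_rot": TCP orientation; "force": force on the tool from outside, world axes, zero at the start; "ft_torque": the same for the moment, N m; "width": opening from 0.0 (shut) to 1.0 (fully open); "gripper_force": force on a finger pad.
Only numpy, scipy, OpenCV 4.12 (cv2) and the standard library are available. Lean on these libraries where they do the work, as an engineer would, in place of code of your own. Each camera call takes 0.05 s, during which the arm holds its last target. There are 200 camera calls.

## Task

The scan station's head is too low for this carton. First lift the head by its orange fin until the red pawl catches the next notch up (one notch only) and let it rest there; then take the carton out of the blue cradle, set it down in the lane's mouth short of the head and let go, and finally take it again by its outer end and slide it along the lane, under the head, until it is against the black end stop. Leave it there, label side up, the head still on that notch, and do not disturb the tape dispenser, stapler or jar.

Things in the scene. Friction and masses are not known exactly. Their poses are not given: they have to be found in the camera images.
- station: Scan station, bolted down, on either side of the bench. Grey base plate 375 x 130 x 10 mm (x -215 to +160 mm), origin at the plate's underside below the lane's centre line; x runs along the lane from the open mouth to the end stop, z up. The column, rack and head stand at its +x end.
- scan_head (a joint): Height of the head in m, up positive, 0 at the start. 0.6 kg, slides freely, 4 N more to pass a tooth. Its sprung red pawl clicks over each tooth on the way up and holds the head from coming down: let go, it sinks onto the last notch passed. Notches at 0, 0.028, 0.056...; each is passed 1 to 5 mm above its value. The pawl is not to be released: past 0.055 it stays too high.
- head_grip (a point): Grip point on the head's orange fin, 67 mm above the head's underside; moves with the head. Fin 60 mm along x, 12 mm thick along y, 45 mm tall; the point is in its middle, 20 mm below its top edge, 25 mm above the white box below. Lane floor to underside: 48 mm at the start, 76 mm one notch up. Axes as the station's.
- lane_mouth (a point): Point on the lane floor (plate top), station x -125 mm, 120 mm before lane_home. A carton centred here is wholly outside the head, nose 15 mm short of its front. Lane walls: aluminium, 12 mm high above the floor, 68 mm apart from station x -170 to +80 mm, flared wider from -170 to -214 mm. Axes as the station's.
- lane_home (a point): Point on the lane floor (station x -5 mm) where the carton's origin lies when the carton is against the end stop; the stop is a black block 32 mm high above the floor, its face 85 mm beyond this point along +x. 65 mm of the carton then stick out from under the head. Axes as the station's.
- carton: Brown closed cardboard carton, rigid, 170 (x) x 58 (y) x 64 (z) mm, about 0.35 kg, paper label with bars on its top face; origin at the centre of its underside, z up. Either end may go in first.
- cradle: Fixed blue cradle, base plate 220 x 100 x 8 mm, origin at its underside. The carton lies on the plate, x axes parallel. Caps of 5 mm walls, tops 64 mm above the bench, enclose each end of the carton over 45 mm with 3 mm of play; only the middle 80 mm of the carton's sides (x -40 to +40 mm) is open to fingers. The carton comes out straight up.
- tape_dispenser: Bystander: black tape dispenser with tan roll, 150 x 50 x 88 mm, origin at the centre of its underside.
- stapler: Bystander: grey stapler 150 x 36 x 65 mm, origin at the centre of its underside.
- jar: Bystander: clear jar, 60 mm diameter, 85 mm high, white cap, origin at the centre of its underside.
- column_top (a point): Centre of the top of the station's column, 278 mm above the bench: 36 mm (x) x 50 mm (y), black cap 44 x 58 mm, 88 mm from the fin's middle along +x. The head is a white box 110 mm along x (station x -25 to +85 mm) x 100 mm x 42 mm. Axes as the station's.
- pawl_foot (a point): Foot of the red pawl, on the head's +y side, where it rests on a tooth of the dark steel rack on the column's +y side (28 mm pitch). Moves with the head; swings out 6 mm as it passes a tooth. Need not be touched.

How it is judged:
By the outcome, as a careful person would: the job done as asked, in the order asked, and still so for the second after the job is handed in, with the robot touching nothing.
It also fails if it takes over 67 s, if anything falls off the work surface, if the arm or the gripper's body presses on something with over 40 N, if the wrist force passes 120 N, or if a joint passes its speed limit or range.

## Working session

There is one attempt and no reset: what is moved stays moved. The work goes in short steps, Python scripts to look and compute and a shell command to move; the robot and the scene stay as the last step left them, time stands still between calls to the robot, and variables do not carry over. Pictures are saved under pics/ and viewed, at most 10 in all, crops included, and the job is handed in when it is done.

```bash
ls; mkdir -p pics; python3 - <<'E'
from cell import arm
import cv2,numpy as np
np.set_printoptions(precision=4,suppress=True)
for n in("scene","side"):
    im=arm.get_image(n);cv2.imwrite(f"pics/{n}0.png",im[:,:,::-1])
    c=arm.calibration(n);print(n,{k:np.array(v).round(4).tolist() if not isinstance(v,str) else v for k,v in c.items()})
s=arm.observe();print(s)
E
```

```text
pics
scene {'K': [[435.5163, 0.0, 320.3864], [0.0, 435.5163, 245.6429], [0.0, 0.0, 1.0]], 'xyz': [1.1806, -0.4375, 0.7669], 'orientation': [0.8097, 0.4228, 0.8609]}
side {'K': [[610.9525, 0.0, 317.0498], [0.0, 610.9525, 242.444], [0.0, 0.0, 1.0]], 'xyz': [0.4543, -1.1177, 0.9787], 'orientation': [0.9612, -0.0561, -0.1075]}
{'clock': 0.1, 'joints': array([-0.1026,  0.4352,  0.025 ,  1.574 , -0.0116,  1.134 , -0.0751]), 'dq': array([-0.    , -0.002 ,  0.0004, -0.0022, -0.0007,  0.0017,  0.0008]), 'joint_efforts': array([  0.0028, -66.9125,   0.9878, -31.5146,  -0.0606,   0.0374,
         0.0001]), 'position': array([ 0.6245, -0.    ,  0.226 ]), 'ee_rot': array([-2.2208, -2.2207,  0.0018]), 'force': array([-0.0409,  0.2702, -0.9775]), 'ft_torque': array([-0.0121, -0.0346,  0.0445]), 'gripper_force': 0.0, 'width': 1.0015220481054774}
```

View pics/scene0.png

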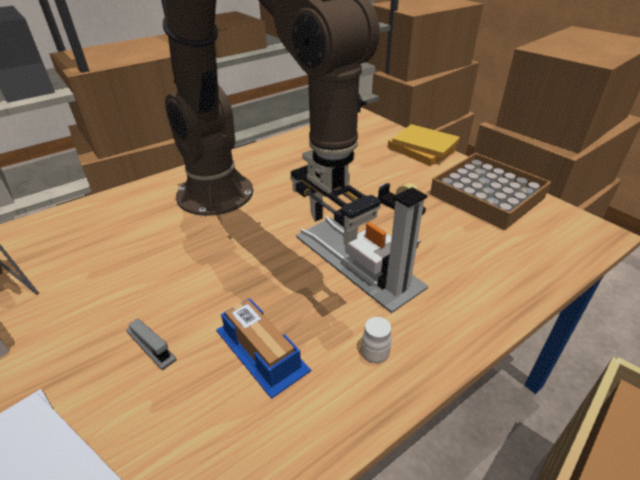

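View pics/side0.png

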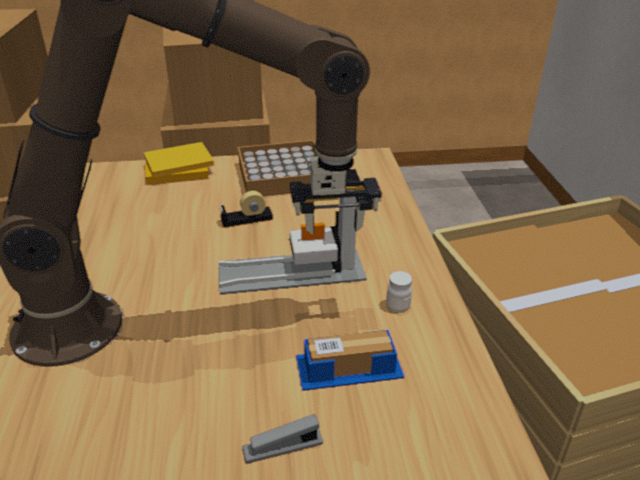

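The scene view shows the station at right of centre (fin ≈(375,233), column cap ≈(410,197)) and the cradle at ≈(262,345). The side view shows the fin ≈(312,232), plate near edge (219,290)–(365,278), cradle ≈(350,360), jar (399,291), stapler (283,438) and tape (246,208).

```bash
cat > h.py <<'E'
import cv2,numpy as np
from scipy.spatial.transform import Rotation as R
from cell import arm
np.set_printoptions(precision=4,suppress=True)
def ray(c,uv):
    d=np.linalg.inv(c["K"])@[uv[0],uv[1],1.];d=R.from_rotvec(c["orientation"]).as_matrix()@(d*[1,-1,-1])
    return np.array(c["xyz"]),d/np.linalg.norm(d)
def plane(c,uv,z):
    o,d=ray(c,uv);return o+d*(z-o[2])/d[2]
def tri(c1,u1,c2,u2):
    o,d=ray(c1,u1);p,e=ray(c2,u2);A=np.c_[d,-e];t=np.linalg.lstsq(A,p-o,rcond=None)[0]
    a,b=o+t[0]*d,p+t[1]*e;return (a+b)/2,np.linalg.norm(a-b)
def blob(im,lo,hi):
    h=cv2.cvtColor(im,cv2.COLOR_RGB2HSV);m=cv2.inRange(h,lo,hi)
    n,l,s,c=cv2.connectedComponentsWithStats(m);i=1+np.argmax(s[1:,4]);return (l==i).astype(np.uint8),s[i],c[i]
E
python3 - <<'E'
from h import *
S=cv2.imread("pics/side0.png")[:,:,::-1].copy();C=cv2.imread("pics/scene0.png")[:,:,::-1].copy()
cs,cc=arm.calibration("side"),arm.calibration("scene")
for n,im,c in(("side",S,cs),("scene",C,cc)):
    m,s,ce=blob(im,(105,120,60),(125,255,255));print(n,"blue",s,ce)
    hull=cv2.convexHull(cv2.findContours(m,0,1)[0][0])
    q=cv2.approxPolyDP(hull,3,True)[:,0];
    for p in q:print(p,plane(c,p,0.004))
    x=im[150:320];m,s,ce=blob(x,(5,200,120),(14,255,255));print("orange",s,ce+[0,150])
a=cv2.resize(S[180:400,210:420,::-1],None,fx=2.7,fy=2.7,interpolation=cv2.INTER_CUBIC)
cv2.imwrite("pics/crop1.png",a)
E
```

```text
side blue [ 297  339  107   51 2151] [345.4979 370.7118]
[403 375] [ 0.7413 -0.2395  0.004 ]
[303 389] [ 0.5262 -0.2534  0.004 ]
[297 355] [ 0.5225 -0.1546  0.004 ]
[306 339] [ 0.5474 -0.1068  0.004 ]
[391 341] [ 0.7381 -0.1357  0.004 ]
orange [302  77   6   8  14] [304.0714 230.4286]
scene blue [ 217  313   93   84 2120] [265.7132 363.1509]
[309 370] [ 0.7367 -0.1502  0.004 ]
[270 396] [ 0.7389 -0.2451  0.004 ]
[218 332] [ 0.5328 -0.2544  0.004 ]
[222 314] [ 0.4899 -0.2229  0.004 ]
[284 335] [ 0.6295 -0.1417  0.004 ]
orange [367  74  17  14  46] [376.0435 229.6957]
```

View pics/crop1.png

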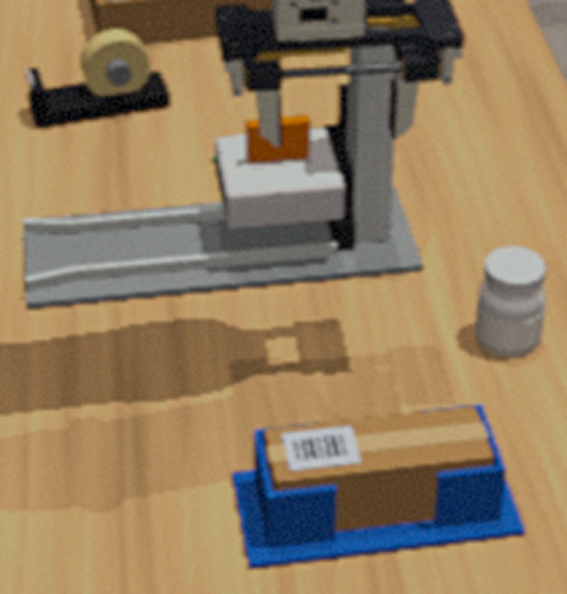

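The crop shows the plate corners at about (220,293), (366,279), (219,261), the fin at ≈(313,232) and the carton label side up in the cradle.

```bash
python3 - <<'E'
from h import *
cs,cc=arm.calibration("side"),arm.calibration("scene")
f=lambda x,y:(210+x/2.7,180+y/2.7)
P=[plane(cs,f(*p),z) for p,z in(((28,304),.006),((421,267),.006),((25,220),.01),((395,188),.01))]
for p in P:print(p)
print("len",np.linalg.norm(P[0]-P[1]),np.linalg.norm(P[0]-P[2]))
d=P[1]-P[0];y=np.arctan2(d[1],d[0]);print("yaw",y)
Rz=R.from_euler('z',y).as_matrix()
for a,b in((P[0],(-.215,-.065,0)),(P[1],(.16,-.065,0)),(P[2],(-.215,.065,0)),(P[3],(.16,.065,0))):print("org",a-Rz@b)
o=np.mean([P[0]-Rz@(-.215,-.065,0),P[1]-Rz@(.16,-.065,0),P[2]-Rz@(-.215,.065,0)],0)
print("fin plane",plane(cs,f(279,118),.01+.048+.087)) # top of fin
print("fin pred",o+Rz@(.03,0,.125))
w=arm.calibration("wrist");print(w["xyz"],R.from_rotvec(w["orientation"]).as_matrix(),w["K"])
print("jar",plane(cs,f(513,262),.085),"stapler",plane(cs,(283,452),0),"tape",plane(cs,(248,224),0))
# carton top corners
for p in((272,455),(286,484),(475,410),(494,452)):print("carton top",plane(cs,f(*p),.072))
E
```

```text
[0.352 0.08  0.006]
[0.7222 0.092  0.006 ]
[0.3479 0.2058 0.01  ]
[0.7184 0.2168 0.01  ]
len 0.37039589128578165 0.12590032548629906
yaw 0.032413427164453966
org [0.5648 0.1519 0.006 ]
org [0.5602 0.1518 0.006 ]
org [0.5649 0.1478 0.01  ]
org [0.5606 0.1467 0.01  ]
fin plane [0.5938 0.1533 0.145 ]
fin pred [0.5933 0.1515 0.1323]
[0.6254 0.074  0.3848] [[ 1.      0.      0.0014]
 [-0.0004  0.9603  0.2788]
 [-0.0014 -0.2788  0.9603]] [[360.9228   0.     327.2768]
 [  0.     360.9228 236.379 ]
 [  0.       0.       1.    ]]
jar [ 0.7819 -0.0087  0.085 ] stapler [ 0.4741 -0.3987  0.    ] tape [0.4278 0.395  0.    ]
carton top [ 0.5478 -0.2066  0.072 ]
carton top [ 0.555  -0.2382  0.072 ]
carton top [ 0.7134 -0.1755  0.072 ]
carton top [ 0.7182 -0.2233  0.072 ]
```

```bash
python3 -m pendant '{"slide":[[0,0,-0.12],[0,0,-0.14],[0,0,-0.14],[0.1,-0.02,0],[0.1,-0.02,0],[0.1,-0.02,0],[0.1,-0.02,0],[0.1,-0.02,0],[0,0,0],[0,0,0]],"dr":[[0,0,0],[0,0,0],[0,0,0],[0,0,0],[0,0,0],[0,0,-1],[0,0,-1],[0,0,-1],[0,0,-1],[0,0,-1]],"claw":[1,1,1,1,1,1,1,1,1,1]}'
python3 -m pendant '{"slide":[[0,0,0],[0,0,0],[0,0,0],[0,0,0],[0,0,0],[0,0,0],[0,0,0],[0,0,0],[0,0,0],[0,0,0]],"dr":[[0,0,-1],[0,0,-1],[0,0,-1],[0,0,-1],[0,0,-1],[0,0,-1],[0,0,-1],[0,0,-1],[0,0,-0.35],[0,0,0]],"claw":[1,1,1,1,1,1,1,1,1,1]}'
python3 - <<'E'
from h import *
s=arm.observe();c=arm.calibration("wrist");im=arm.get_image("wrist")
cv2.imwrite("pics/w1.png",im[:,:,::-1]);print(s["position"],R.from_rotvec(s["ee_rot"]).as_matrix())
np.savez("w1.npz",**c)
E
```

```text
clock: 1.1
position: [0.5837, 0.1482, 0.3464]
ee_rot: [-1.455, -2.783, 0.001]
force: [0.0, -1.5, 0.5]
width: 0.997
gripper_force: 0.0
clock: 2.1
position: [0.5844, 0.1466, 0.3463]
ee_rot: [0.049, -3.14, 0.0]
force: [-0.2, -0.5, -0.5]
width: 0.999
gripper_force: 0.0
[0.5844 0.1466 0.3463] [[-0.9995 -0.0315 -0.0008]
 [-0.0315  0.9995 -0.0002]
 [ 0.0008 -0.0002 -1.    ]]
```

View pics/w1.png

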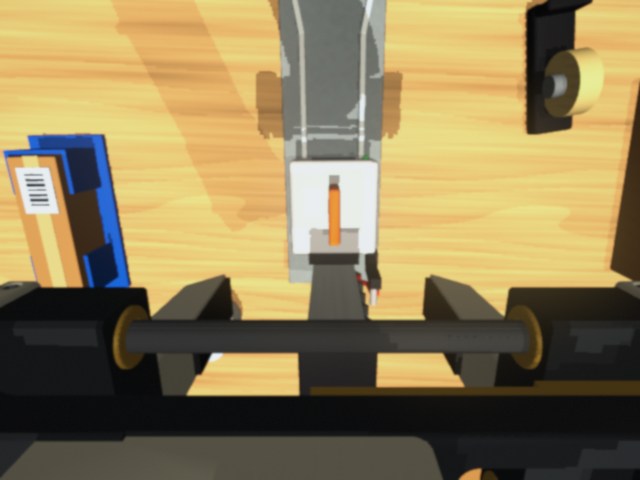

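The wrist view shows the white head (290–378, 160–253), the fin (334, 184–245), and the plate and lane running upward in the image. It is well aligned.

```bash
python3 - <<'E'
from h import *
im=cv2.imread("pics/w1.png")[:,:,::-1].copy();c=dict(np.load("w1.npz"))
m,s,ce=blob(im,(5,180,120),(15,255,255));print("fin",s,ce)
x,y,w,h,_=s
for r in range(y+2,y+h,8):
    k=np.where(m[r])[0];print(r,k.min(),k.max(),plane(c,((k.min()+k.max()+1)/2,r),.145))
print("fin ends",plane(c,(x+w/2,y),.145),plane(c,(x+w/2,y+h),.145))
hsv=cv2.cvtColor(im,cv2.COLOR_RGB2HSV)
wm=cv2.inRange(hsv,(0,0,200),(180,40,255));wm[:140]=0;wm[270:]=0;wm[:,:270]=0;wm[:,400:]=0
n,l,st,_=cv2.connectedComponentsWithStats(wm);i=1+np.argmax(st[1:,4]);print(st[i])
x,y,w,h,_=st[i]
for u in((x,y),(x+w,y)):print("head front",plane(c,u,.1))
# plate edges rows
for r in(20,60,100,140):
    row=hsv[r,270:400,1]<70;k=np.where(row)[0]+270;a,b=plane(c,(k.min(),r),.01),plane(c,(k.max()+1,r),.01);print(r,k.min(),k.max(),a,b,(a+b)/2)
E
```

```text
fin [330 190   9  54 244] [333.627  216.1189]
192 330 337 [0.5676 0.1516 0.145 ]
200 330 337 [0.5757 0.1519 0.145 ]
208 330 337 [0.5839 0.1522 0.145 ]
216 330 338 [0.5922 0.153  0.145 ]
224 330 338 [0.6007 0.1533 0.145 ]
232 330 338 [0.6092 0.1536 0.145 ]
240 330 338 [0.6178 0.1539 0.145 ]
fin ends [0.5656 0.152  0.145 ] [0.6222 0.1541 0.145 ]
[ 290  161   88   93 5966]
head front [0.542  0.1029 0.1   ]
head front [0.539  0.1999 0.1   ]
20 280 384 [0.381  0.0815 0.01  ] [0.3771 0.2092 0.01  ] [0.3791 0.1453 0.01  ]
60 281 383 [0.4254 0.0825 0.01  ] [0.4214 0.2113 0.01  ] [0.4234 0.1469 0.01  ]
100 283 381 [0.4723 0.0849 0.01  ] [0.4684 0.2122 0.01  ] [0.4703 0.1485 0.01  ]
140 284 380 [0.5221 0.086  0.01  ] [0.5181 0.2146 0.01  ] [0.5201 0.1503 0.01  ]
```

```bash
python3 -m pendant '{"slide":[[-0.032,0.019,0],[0,0,0.1],[0,0,0.12],[0,0,0.12],[0,0,0.12],[0,0,0.12],[0,0,0.1],[0,0,0.06],[0,0,0.04],[0,0,0]],"dr":[[0,0,0],[0,0,0],[0,0,0],[0,0,0],[0,0,0],[0,0,0],[0,0,0],[0,0,0],[0,0,0],[0,0,0]],"claw":[1,1,0.8,0.6,0.5,0.5,0.5,0.5,0.5,0.5]}' 40
python3 -m pendant '{"slide":[[0,0,0],[0,0,0],[0,0,0],[0,0,0],[0,0,0],[0,0,0],[0,0,0],[0,0,0]],"dr":[[0,0,0],[0,0,0],[0,0,0],[0,0,0],[0,0,0],[0,0,0],[0,0,0],[0,0,0]],"claw":[0.4,0.3,0.2,0,0,0,0,0]}' 40
```

```text
clock: 3.15
position: [0.5934, 0.1528, 0.1111]
ee_rot: [0.048, -3.139, 0.001]
force: [0.2, 0.6, -0.0]
width: 0.501
gripper_force: 0.0
clock: 3.95
position: [0.5942, 0.1537, 0.1134]
ee_rot: [-0.05, 3.14, 0.002]
force: [-1.7, 4.2, 5.3]
width: 0.129
gripper_force: 40.0
```

```bash
python3 -m pendant '{"slide":[[0,0,-0.02],[0,0,-0.02],[0,0,-0.02],[0,0,-0.02],[0,0,-0.02],[0,0,0]],"dr":[[0,0,0],[0,0,0],[0,0,0],[0,0,0],[0,0,0],[0,0,0]],"claw":[0,0,0,0,0,0]}' 40
python3 -m pendant '{"slide":[[0,0,-0.01],[0,0,-0.01],[0,0,0],[0,0,0]],"dr":[[0,0,0],[0,0,0],[0,0,0],[0,0,0]],"claw":[0,0,0,0]}' 40
```

```text
clock: 4.55
position: [0.5942, 0.1537, 0.1427]
ee_rot: [-0.05, 3.141, 0.002]
force: [3.2, 5.3, -5.2]
width: 0.127
gripper_force: 40.0
clock: 4.95
position: [0.5942, 0.1538, 0.1482]
ee_rot: [-0.05, 3.141, 0.002]
force: [4.1, 6.0, -5.9]
width: 0.127
gripper_force: 40.0
```

```bash
python3 -m pendant '{"slide":[[0,0,-0.007],[0,0,0],[0,0,0],[0,0,0.01],[0,0,0.01],[0,0,0]],"dr":[[0,0,0],[0,0,0],[0,0,0],[0,0,0],[0,0,0],[0,0,0]],"claw":[0,0,0,0,0,0]}' 40
python3 -m pendant '{"slide":[[0,0,0.006],[0,0,0.006],[0,0,0]],"dr":[[0,0,0],[0,0,0],[0,0,0]],"claw":[0,0,0]}' 40
```

```text
clock: 5.55
position: [0.5942, 0.1537, 0.1439]
ee_rot: [-0.05, 3.141, 0.002]
force: [4.3, 5.8, -7.3]
width: 0.128
gripper_force: 40.0
clock: 5.85
position: [0.5942, 0.1537, 0.1413]
ee_rot: [-0.05, 3.14, 0.002]
force: [0.9, 5.5, -0.2]
width: 0.129
gripper_force: 40.0
```

```bash
python3 -m pendant '{"slide":[[0,0,0],[0,0,0],[0,0,0],[0,0,0],[0,0,-0.06],[0,0,-0.12],[0,0,-0.14],[0,0,-0.14],[0,0,-0.14],[0,0,-0.12]],"dr":[[0,0,0],[0,0,0],[0,0,0],[0,0,0],[0,0,0],[0,0,0],[0,0,0],[0,0,0],[0,0,0],[0,0,0]],"claw":[0.2,0.4,0.7,1,1,1,1,1,1,1]}'
python3 -m pendant '{"slide":[[-0.02,-0.1,0],[-0.02,-0.14,0],[-0.02,-0.15,0],[-0.02,-0.16,0],[-0.02,-0.16,0],[-0.02,-0.16,0],[-0.02,-0.14,0],[-0.02,-0.1,0],[-0.02,-0.05,0],[0,0,0]],"dr":[[0,0,0],[0,0,0],[0,0,0],[0,0,0],[0,0,0],[0,0,0],[0,0,0],[0,0,0],[0,0,0],[0,0,0]],"claw":[1,1,1,1,1,1,1,1,1,1]}'
python3 - <<'E'
from h import *
s=arm.observe();c=arm.calibration("wrist");im=arm.get_image("wrist")
cv2.imwrite("pics/w2.png",im[:,:,::-1]);print(s["position"],s["ee_rot"]);np.savez("w2.npz",**c)
S=arm.get_image("side");a=cv2.resize(S[170:310,210:400,::-1],None,fx=3.1,fy=3.1,interpolation=cv2.INTER_CUBIC)
b=np.zeros((480,640+0,3),np.uint8);cv2.imwrite("pics/s2.png",a)
E
```

```text
clock: 6.85
position: [0.5939, 0.1525, 0.3597]
ee_rot: [-0.048, 3.14, 0.0]
force: [0.6, 0.1, 0.3]
width: 0.934
gripper_force: 0.0
clock: 7.85
position: [0.6584, -0.197, 0.3562]
ee_rot: [0.042, -3.14, 0.002]
force: [-0.6, 0.1, -1.0]
width: 0.995
gripper_force: 0.0
[ 0.6584 -0.197   0.3562] [ 0.0416 -3.1399  0.002 ]
```

View pics/w2.png

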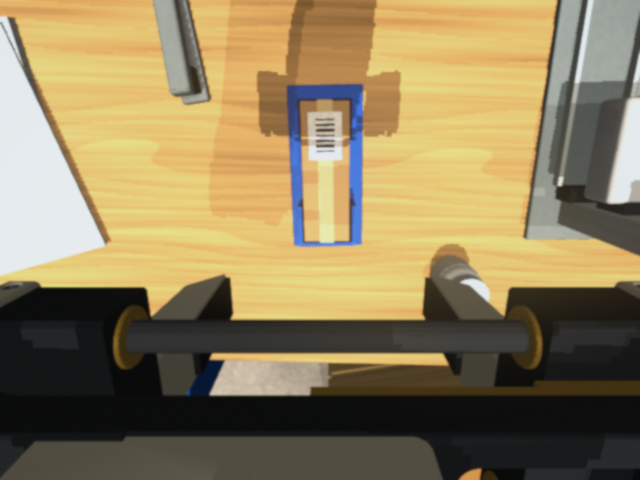

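View pics/s2.png

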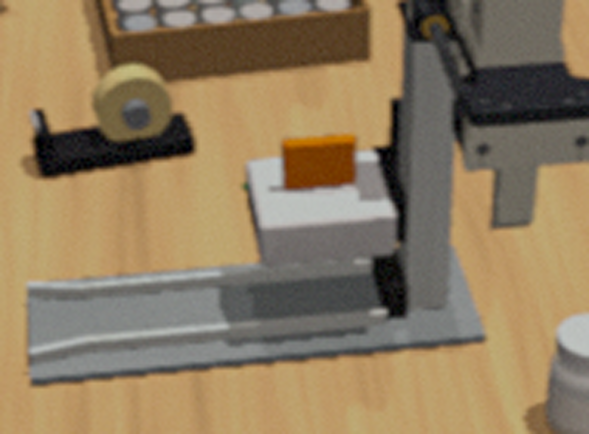

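The wrist view shows the carton at cols 300–353, rows 98–243, inside the cradle and slightly turned. The side crop shows the head raised, with its fin top at about (313,214).

```bash
python3 - <<'E'
from h import *
cs=arm.calibration("side");o,d=ray(cs,(210+320/3.1,170+138/3.1));t=(.1525-o[1])/d[1];print("fin top",o+t*d)
im=cv2.imread("pics/w2.png")[:,:,::-1].copy();c=dict(np.load("w2.npz"));hsv=cv2.cvtColor(im,cv2.COLOR_RGB2HSV)
b=cv2.inRange(hsv,(100,120,60),(130,255,255));b[260:]=0
p=max(cv2.findContours(b,0,1)[0],key=cv2.contourArea)
x,y,w,h=cv2.boundingRect(p);print(x,y,w,h)
L=[];
for r in range(110,240,15):
    k=np.where(b[r])[0]; 
    # inner edges: gap between blue runs
    g=np.where(np.diff(k)>20)[0]
    if len(g)==1:
        a,e=k[g[0]]+1,k[g[0]+1]
        A,E=plane(c,(a,r),.064),plane(c,(e,r),.064);L.append((A+E)/2);print(r,k.min(),a,e,k.max(),A,E,L[-1])
L=np.array(L);f=np.polyfit(L[:,0],L[:,1],1);print("yaw",f[0])
col=b[:,315:340].min(1);k=np.where(col)[0];print(k)
print([plane(c,(327,r),.064) for r in (k.min(),k.max()+1)])
E
```

```text
fin top [0.5936 0.1525 0.1726]
288 85 74 161
110 289 298 352 361 [ 0.5599 -0.2357  0.064 ] [ 0.5582 -0.1719  0.064 ] [ 0.5591 -0.2038  0.064 ]
125 290 298 351 361 [ 0.5768 -0.2356  0.064 ] [ 0.5752 -0.1723  0.064 ] [ 0.576 -0.204  0.064]
140 290 299 350 361 [ 0.5941 -0.2343  0.064 ] [ 0.5925 -0.1728  0.064 ] [ 0.5933 -0.2036  0.064 ]
155 291 300 351 360 [ 0.6118 -0.2331  0.064 ] [ 0.6102 -0.1708  0.064 ] [ 0.611  -0.2019  0.064 ]
170 292 301 350 360 [ 0.6299 -0.2317  0.064 ] [ 0.6283 -0.1712  0.064 ] [ 0.6291 -0.2015  0.064 ]
185 293 301 350 360 [ 0.6484 -0.2316  0.064 ] [ 0.6468 -0.1704  0.064 ] [ 0.6476 -0.201   0.064 ]
200 293 301 353 360 [ 0.6674 -0.2315  0.064 ] [ 0.6657 -0.1658  0.064 ] [ 0.6665 -0.1986  0.064 ]
215 294 302 352 360 [ 0.6868 -0.2301  0.064 ] [ 0.6851 -0.1662  0.064 ] [ 0.6859 -0.1981  0.064 ]
230 294 303 352 360 [ 0.7066 -0.2287  0.064 ] [ 0.7049 -0.1653  0.064 ] [ 0.7058 -0.197   0.064 ]
yaw 0.050636239059313914
[ 86  87  88  89  90  91  92  93  94  95  96  97 244]
[array([ 0.5327, -0.2021,  0.064 ]), array([ 0.7261, -0.1971,  0.064 ])]
```

The head is confirmed one notch up (fin top z 0.1726 m against 0.173 expected). The carton is at about (0.634, −0.2005) with yaw 0.053.

```bash
python3 -m pendant '{"slide":[[0.082,-0.01,0],[0,0,0.1],[0,0,0.13],[0,0,0.14],[0,0,0.14],[0,0,0.14],[0,0,0.1],[0,0,0.05],[0,0,0],[0,0,0]],"dr":[[0,0,-0.22],[0,0,0],[0,0,0],[0,0,0],[0,0,0],[0,0,0],[0,0,0],[0,0,0],[0,0,0],[0,0,0]],"claw":[1,1,1,1,1,1,1,1,1,1]}'
```

```text
clock: 8.95
position: [0.6352, -0.1965, 0.1188]
ee_rot: [-0.092, 3.138, -0.0]
force: [0.0, 0.3, 0.4]
width: 1.002
gripper_force: 0.0
```

```bash
python3 -m pendant '{"slide":[[0,-0.013,0.04],[0,0,0.08],[0,0,0.08],[0,0,0.05],[0,0,0.03],[0,0,0]],"dr":[[0,0,0],[0,0,0],[0,0,0],[0,0,0],[0,0,0],[0,0,0]],"claw":[1,1,1,1,1,1]}'
python3 -m pendant '{"slide":[[0,0,0],[0,0,0],[0,0,0],[0,0,0],[0,0,0],[0,0,0],[0,0,0],[0,0,0]],"dr":[[0,0,0],[0,0,0],[0,0,0],[0,0,0],[0,0,0],[0,0,0],[0,0,0],[0,0,0]],"claw":[0.8,0.7,0.6,0.5,0.5,0.5,0.5,0.5]}' 30
```

```text
clock: 9.55
position: [0.6341, -0.2011, 0.0325]
ee_rot: [0.09, -3.139, -0.0]
force: [-0.1, 0.2, 0.7]
width: 1.003
gripper_force: 0.0
clock: 10.35
position: [0.6347, -0.2009, 0.0337]
ee_rot: [-0.09, 3.14, 0.0]
force: [-0.9, 1.0, 5.1]
width: 0.624
gripper_force: 29.9
```

```bash
python3 -m pendant '{"slide":[[0,0,-0.03],[0,0,-0.06],[0,0,-0.08],[0,0,-0.1],[0,0,-0.12],[0,0,-0.12],[0,0,-0.1],[0,0,-0.06],[0,0,0],[0,0,0]],"dr":[[0,0,0],[0,0,0],[0,0,0],[0,0,0],[0,0,0],[0,0,0],[0,0,0],[0,0,0],[0,0,0],[0,0,0]],"claw":[0.5,0.5,0.5,0.5,0.5,0.5,0.5,0.5,0.5,0.5]}' 30
python3 -m pendant '{"slide":[[0.02,0.04,0],[0.04,0.08,0],[0.06,0.12,0],[0.07,0.14,0],[0.07,0.14,0],[0.07,0.14,0],[0.07,0.14,0],[0.07,0.14,0],[0.06,0.12,0],[0.03,0.06,0]],"dr":[[0,0,0],[0,0,0],[0,0,0],[0,0,0],[0,0,0.1],[0,0,0.09],[0,0,0],[0,0,0],[0,0,0],[0,0,0]],"claw":[0.5,0.5,0.5,0.5,0.5,0.5,0.5,0.5,0.5,0.5]}' 30
python3 -m pendant '{"slide":[[0.026,0.075,0],[0,0,0],[0,0,0]],"dr":[[0,0,0],[0,0,0],[0,0,0]],"claw":[0.5,0.5,0.5]}' 30
```

```text
clock: 11.35
position: [0.6338, -0.2011, 0.2333]
ee_rot: [0.09, -3.139, -0.0]
force: [-0.9, -0.1, -4.8]
width: 0.634
gripper_force: 29.9
clock: 12.35
position: [0.4471, 0.1304, 0.2332]
ee_rot: [0.063, -3.138, -0.001]
force: [1.2, 0.6, -3.4]
width: 0.631
gripper_force: 29.9
clock: 12.65
position: [0.441, 0.1492, 0.2333]
ee_rot: [0.058, -3.139, 0.001]
force: [0.7, -0.4, -3.4]
width: 0.629
gripper_force: 29.9
```

```bash
python3 -m pendant '{"slide":[[0.007,-0.006,0],[0,0,0.06],[0,0,0.1],[0,0,0.12],[0,0,0.12],[0,0,0.1],[0,0,0.06],[0,0,0.04],[0,0,0.02],[0,0,0]],"dr":[[0,0,0],[0,0,0],[0,0,0],[0,0,0],[0,0,0],[0,0,0],[0,0,0],[0,0,0],[0,0,0],[0,0,0]],"claw":[0.5,0.5,0.5,0.5,0.5,0.5,0.5,0.5,0.5,0.5]}' 30
python3 - <<'E'
from h import *
S=arm.get_image("side");a=cv2.resize(S[170:310,200:400,::-1],None,fx=3.5,fy=3.5,interpolation=cv2.INTER_CUBIC);cv2.imwrite("pics/s3.png",a)
E
```

```text
clock: 13.65
position: [0.4404, 0.1467, 0.048]
ee_rot: [0.054, -3.141, 0.001]
force: [0.1, 1.0, -4.3]
width: 0.632
gripper_force: 29.9
```

View pics/s3.png

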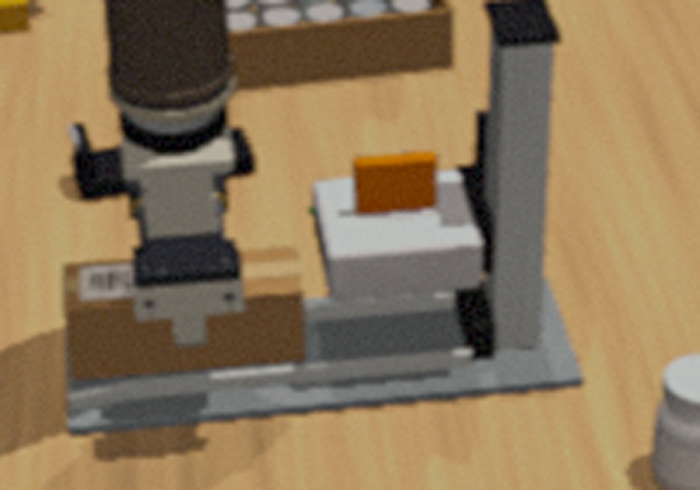

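The carton hovers centred over the lane, its nose (crop x≈303) short of the head front (≈330).

```bash
python3 -m pendant '{"slide":[[0.005,0,0.015],[0,0,0.012],[0,0,0.008],[0,0,0.004],[0,0,0],[0,0,0]],"dr":[[0,0,0],[0,0,0],[0,0,0],[0,0,0],[0,0,0],[0,0,0]],"claw":[0.5,0.5,0.5,0.5,0.5,0.5]}' 30
```

```text
clock: 14.3
position: [0.4389, 0.1471, 0.0366]
ee_rot: [-0.055, 3.141, 0.0]
force: [-0.3, 0.6, -3.7]
width: 0.632
gripper_force: 29.9
```

```bash
python3 -m pendant '{"slide":[[0,0,0.004],[0,0,0.004],[0,0,0]],"dr":[[0,0,0],[0,0,0],[0,0,0]],"claw":[0.5,0.5,0.5]}' 30
```

```text
clock: 14.6
position: [0.4391, 0.1471, 0.0355]
ee_rot: [-0.054, 3.14, -0.001]
force: [-6.7, -3.4, 21.3]
width: 0.633
gripper_force: 30.0
```

```bash
python3 -m pendant '{"slide":[[0,0,-0.008],[0,0,0],[0,0,0],[0,0,0],[0,0,0],[0,0,-0.006],[0.03,0,0],[0.06,0,0],[0.06,0,0],[0.04,0,0]],"dr":[[0,0,0],[0,0,0],[0,0,0],[0,0,0],[0,0,0],[0,0,0],[0,0,0],[0,0,0],[0,0,0],[0,0,0]],"claw":[0.75,0.8,0.9,1,1,1,1,1,1,1]}'
python3 -m pendant '{"slide":[[0.037,0,0],[0,0,0],[0,0,0]],"dr":[[0,0,0],[0,0,0],[0,0,0]],"claw":[1,1,1]}'
python3 - <<'E'
from h import *
S=arm.get_image("side");a=cv2.resize(S[170:310,200:400,::-1],None,fx=3.5,fy=3.5,interpolation=cv2.INTER_CUBIC);cv2.imwrite("pics/s4.png",a)
c=arm.calibration("wrist");cv2.imwrite("pics/w4.png",arm.get_image("wrist")[:,:,::-1])
E
```

```text
clock: 15.6
position: [0.38, 0.1447, 0.0383]
ee_rot: [0.055, -3.14, 0.001]
force: [0.7, 0.5, -0.2]
width: 0.998
gripper_force: 0.0
clock: 15.9
position: [0.3713, 0.1449, 0.0385]
ee_rot: [-0.055, 3.14, 0.0]
force: [0.9, 0.7, 0.4]
width: 1.006
gripper_force: 0.0
```

View pics/s4.png

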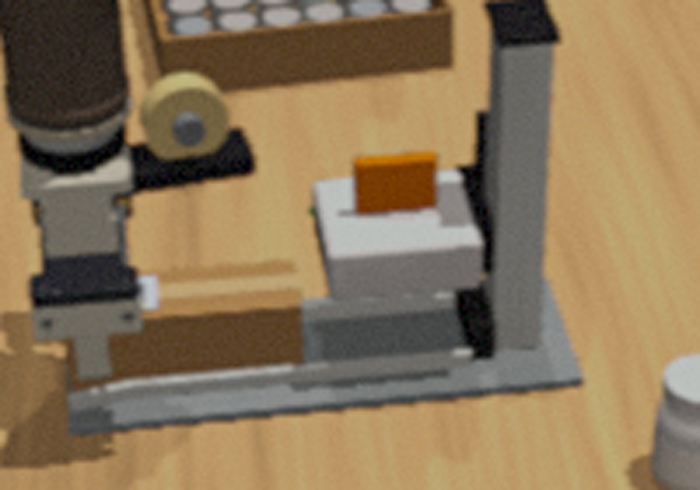

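```bash
python3 -m pendant '{"slide":[[0,0,0],[0,0,0],[0,0,0],[0,0,0],[0,0,0],[0,0,0],[0,0,0]],"dr":[[0,0,0],[0,0,0],[0,0,0],[0,0,0],[0,0,0],[0,0,0],[0,0,0]],"claw":[0.8,0.7,0.6,0.5,0.5,0.5,0.5]}' 25
python3 -m pendant '{"slide":[[-0.02,0,0],[-0.03,0,0],[-0.04,0,0],[-0.05,0,0],[-0.05,0,0],[-0.04,0,0],[-0.02,0,0],[0,0,0],[0,0,0]],"dr":[[0,0,0],[0,0,0],[0,0,0],[0,0,0],[0,0,0],[0,0,0],[0,0,0],[0,0,0],[0,0,0]],"claw":[0.5,0.5,0.5,0.5,0.5,0.5,0.5,0.5,0.5]}' 25
```

```text
clock: 16.7
position: [0.3708, 0.1447, 0.0383]
ee_rot: [-0.055, 3.141, 0.0]
force: [0.1, 0.6, -0.1]
width: 0.631
gripper_force: 25.0
clock: 17.6
position: [0.4454, 0.1467, 0.0381]
ee_rot: [0.054, -3.14, 0.001]
force: [-1.0, -1.2, -0.2]
width: 0.629
gripper_force: 25.0
```

```bash
python3 -m pendant '{"slide":[[-0.02,0,0],[-0.04,0,0],[-0.04,0,0],[-0.02,0,0],[0,0,0],[0,0,0]],"dr":[[0,0,0],[0,0,0],[0,0,0],[0,0,0],[0,0,0],[0,0,0]],"claw":[0.5,0.5,0.5,0.5,0.5,0.5]}' 25
python3 -m pendant '{"slide":[[-0.007,0,0],[-0.007,0,0],[-0.007,0,0],[0,0,0]],"dr":[[0,0,0],[0,0,0],[0,0,0],[0,0,0]],"claw":[0.5,0.5,0.5,0.5]}' 25
```

```text
clock: 18.2
position: [0.4817, 0.1485, 0.0381]
ee_rot: [0.054, -3.141, -0.0]
force: [0.9, 0.2, -4.5]
width: 0.627
gripper_force: 25.0
clock: 18.6
position: [0.4884, 0.1487, 0.0384]
ee_rot: [-0.054, 3.141, 0.0]
force: [0.4, 0.5, -4.3]
width: 0.63
gripper_force: 25.0
```

```bash
python3 -m pendant '{"slide":[[-0.005,0,0],[-0.005,0,0],[0,0,0]],"dr":[[0,0,0],[0,0,0],[0,0,0]],"claw":[0.5,0.5,0.5]}' 25
python3 -m pendant '{"slide":[[-0.005,0,0],[-0.005,0,0],[0,0,0]],"dr":[[0,0,0],[0,0,0],[0,0,0]],"claw":[0.5,0.5,0.5]}' 25
```

```text
clock: 18.9
position: [0.4913, 0.1488, 0.0383]
ee_rot: [-0.054, 3.141, 0.0]
force: [-0.3, -0.1, -5.2]
width: 0.631
gripper_force: 25.0
clock: 19.2
position: [0.4927, 0.1488, 0.0381]
ee_rot: [0.055, -3.139, 0.001]
force: [-5.5, 0.5, -0.7]
width: 0.63
gripper_force: 25.0
```

```bash
python3 -m pendant '{"slide":[[-0.004,0,0],[-0.004,0,0],[0,0,0]],"dr":[[0,0,0],[0,0,0],[0,0,0]],"claw":[0.5,0.5,0.5]}' 25
python3 - <<'E'
from h import *
S=arm.get_image("side");a=cv2.resize(S[170:310,200:400,::-1],None,fx=3.5,fy=3.5,interpolation=cv2.INTER_CUBIC);cv2.imwrite("pics/s5.png",a)
E
```

```text
clock: 19.5
position: [0.4927, 0.1488, 0.0381]
ee_rot: [0.056, -3.135, 0.003]
force: [-14.1, -1.4, 8.9]
width: 0.631
gripper_force: 25.0
```

View pics/s5.png

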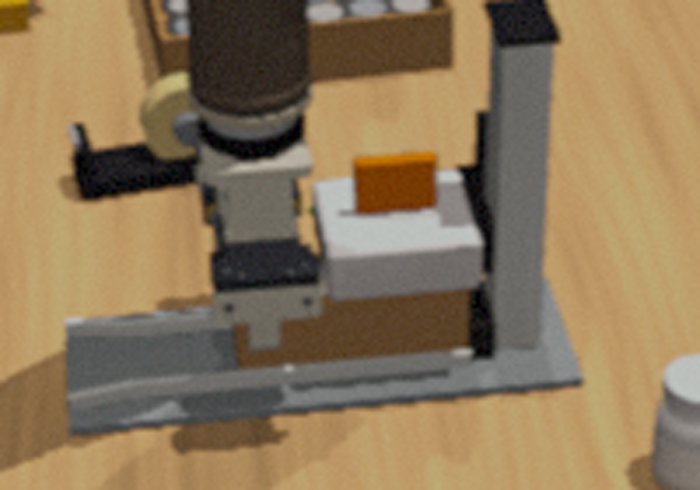

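```bash
python3 -m pendant '{"slide":[[0,0,0],[0,0,0],[0,0,0],[0,0,0],[0,0,0],[0.05,0,0],[0.08,0,-0.02],[0.08,0,-0.1],[0,0,-0.14],[0,0,-0.14]],"dr":[[0,0,0],[0,0,0],[0,0,0],[0,0,0],[0,0,0],[0,0,0],[0,0,0],[0,0,0],[0,0,0],[0,0,0]],"claw":[0.7,0.8,0.9,1,1,1,1,1,1,1]}'
python3 -m pendant '{"slide":[[0,0,-0.14],[0,0,-0.1],[0,0,0],[0,0,0]],"dr":[[0,0,0],[0,0,0],[0,0,0],[0,0,0]],"claw":[1,1,1,1]}'
python3 - <<'E'
from h import *
c=arm.calibration("wrist");w=arm.get_image("wrist")[:,:,::-1]
S=arm.get_image("side")[170:310,200:400,::-1]
a=cv2.resize(S,(400,280),interpolation=cv2.INTER_CUBIC);b=cv2.resize(w,(400,300))
cv2.imwrite("pics/f.png",np.vstack([a,b]))
cs=arm.calibration("side")
m,s,ce=blob(S[:,:,::-1].copy(),(3,200,100),(13,255,255));print(s,ce)
E
```

```text
clock: 20.55
position: [0.4322, 0.1467, 0.1595]
ee_rot: [0.056, -3.14, 0.001]
force: [1.5, -0.5, -0.6]
width: 1.001
gripper_force: 0.0
clock: 20.95
position: [0.4338, 0.1468, 0.2308]
ee_rot: [-0.054, 3.139, 0.0]
force: [-0.1, -0.5, -0.9]
width: 0.998
gripper_force: 0.0
[120  55   4   4   8] [121.625  56.75 ]
```

View pics/f.png

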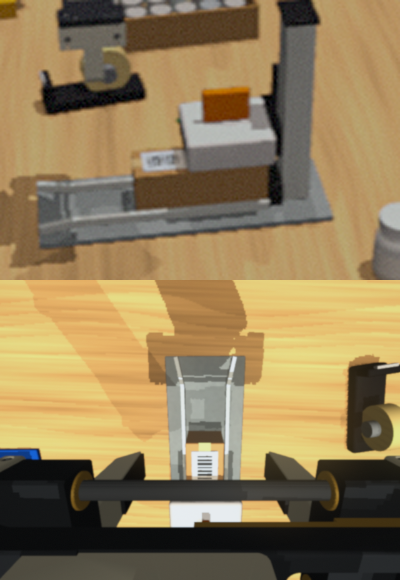

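The carton lies label up against the stop with its outer part under the wrist camera, and the head is still one notch up. One numeric check of the end position before I hand in.

```bash
python3 - <<'E'
from h import *
c=arm.calibration("wrist");w=arm.get_image("wrist");h=cv2.cvtColor(w,cv2.COLOR_RGB2HSV)
m=(h[200:320,300:310,1]>90).all(1);r=200+np.where(m)[0];print(r[:6],plane(c,(327,r[0]),.074),plane(c,(327,r[0]),.010))
E
```

```text
[255 256 257 258 259 260] [0.4671 0.1461 0.074 ] [0.4892 0.1468 0.01  ]
```

```bash
python3 - <<'E'
from h import *
c=arm.calibration("wrist");w=arm.get_image("wrist")
for r in range(234,272,2):print(r,w[r,303:308].mean(0).round(),plane(c,(327,r),.01)[0].round(4),plane(c,(327,r),.074)[0].round(4))
E
```

```text
234 [112. 114. 106.] 0.4648 0.4468
236 [115. 118. 110.] 0.4671 0.4487
238 [115. 117. 110.] 0.4693 0.4506
240 [114. 117. 110.] 0.4716 0.4525
242 [107. 108. 100.] 0.4739 0.4543
244 [85. 74. 58.] 0.4762 0.4563
246 [82. 65. 47.] 0.4785 0.4582
248 [82. 65. 47.] 0.4808 0.4601
250 [82. 65. 47.] 0.4831 0.462
252 [82. 65. 47.] 0.4854 0.4639
254 [82. 65. 47.] 0.4878 0.4659
256 [81. 64. 47.] 0.4901 0.4678
258 [81. 65. 47.] 0.4924 0.4698
260 [81. 65. 46.] 0.4948 0.4717
262 [98. 76. 51.] 0.4971 0.4737
264 [195. 153.  93.] 0.4995 0.4756
266 [230. 192. 121.] 0.5019 0.4776
268 [231. 192. 121.] 0.5043 0.4796
270 [231. 192. 120.] 0.5067 0.4816
```

```bash
python3 -c "
from cell import arm
print(arm.sign_off())"
```

```text
the job is handed in; nothing more can be done
None
```

The job is handed in: the head rests one notch up, and the carton lies label side up against the end stop (outer end measured at x 0.4745 m, 0.474 m expected), with no contact with the tape dispenser, stapler or jar.

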